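# Isolate the grinder and hold its hopper lid open

### The arm

A 6-joint arm with a two-finger parallel gripper is mounted at the origin on the work surface. World frame = base frame: x ahead of the robot, y to its left, z up, the work surface at z = 0. Lengths are in m, angles in rad, forces in N, time in s.
With the tool pointing down it reaches from about 0.375 to 0.975 m from the base axis. Payload 3.8 kg.
Tool frame: the origin (TCP) lies midway between the tips of the shut fingers; the grasp point (between the pads) lies 19 mm behind it; z points along the fingers, y is the line along which they close (so a half turn about z gives the same grasp; the last joint's range is limited). The gripper opens to 85 mm and grips with 20 to 120 N. Pads are 22 mm wide; open, the fingers measure 114 mm over their backs; the gripper's body (76 mm by 85 mm) begins 54 mm behind the grasp point. The pads swing forward as they close: fully open they stand 13 mm farther back than shut.
Start: joints at [-1.263, 0.264, 1.604, -0, 1.274, -0.037], TCP at [0.228, -0.635, 0.231] pointing down, gripper open.
Joint ranges: [-2.63, 2.63], [-0.94, 2.18], [0.31, 2.57], [-1.31, 4.45], [0, 2.66], [-2.55, 2.55]. Speed limits (rad/s): [2.57, 2.57, 3.14, 3.14, 3.14, 3.14].

### API

Orientations are given as a rotation vector (axis times angle).
In Python, from workcell import status, read_camera, workorder, masks_of gives the robot as it stands.
- The arm moves only by the tool drive_tool, never from a script. Its argument "rows" is a list of rows, each a list of 7 numbers: the turn, a rotation vector about the tool's x, y, z in degrees, then the shift along the tool's x, y, z in m, then the opening, from 0 (shut) to 1 (fully open). In form: [[ax, ay, az, tx, ty, tz, claw], ...]. A call has 1 to 8 rows; each row shifts and turns the commanded pose from where the row before left it, along the tool's axes as they then stand; what a row does not reach is not made up. A row lasts 1/12 s, in which the tool goes at most 41.7 mm and 7.16 degrees, less where a joint would pass 70% of its speed; a pose out of reach is approached as far as the arm can. A call is refused whole if a number of a shift passes 0.0417 or a number of a turn 7.16, either way. A call with a gripper value outside its range is refused whole. The fingers move at their own pace and stop on an object; "force" is the grip in N (left out, the last holds). Time passes only in rows, so rows that do not move let the fingers close. It gives the time, the measured TCP pose, the force, the opening and the grip force at its end, in the units of the state.
- status.read_state(): the state, without advancing time (a new reading comes with each control period).
- read_camera(name): name is "scene" or "side" or "wrist"; returns a dict with "color" (400x640x3 uint8, red, green, blue), "intrinsics" (3x3 intrinsics, pixels), "world_from_camera" (4x4, takes a point from camera to world coordinates); the wrist camera has in their place "mount" (4x4, takes a point from camera to tool coordinates, whose origin is the TCP and whose axes are the flange's). Camera axes: x right, y up, looking along -z (the intrinsics and any distortion apply to the point x, -y, -z); pixel columns grow to the right and rows downward; lengths in m; the calibration is good to about 2 mm. A picture is of the moment at which its call begins: read the wrist's pose just before it. There is no depth.
- workorder.finish_job(): hands the job in; it is judged then, once.
Trained networks look in a picture, given as the dict that the camera call returned (one of the last four; its "shot" number tells which), for a name from the list of things; names that differ only in an ending like _2 or _b are one class to them, and where a whole thing is asked for, a point or a joint stands for the part that bears it (a point fixed in the world has none). Each returns a list of dicts, best first, with "score" (0 to 1); they miss things now and then, are a little off and sometimes report something else, mostly with a low value. They report only what shows in the picture. A call takes as long as a camera call. They do not tell look-alikes from the thing itself.
- masks_of(picture, name): "mask" (400x640 bool, what is visible of it) and "bbox" ([left, top, right, bottom] in pixels, round what is visible of it).
The state is a dict: "time": time; "q": joint angles; "joint_vel": joint speeds; "joint_torque": joint torques, N m; "tool_pos": TCP position; "tcp_rot": TCP orientation; "wrist_force": force on the tool from outside, world axes, zero at the start; "torque": the same for the moment, N m; "width": opening from 0.0 (shut) to 1.0 (fully open); "grip_force": force on a finger pad.
Only numpy, scipy, OpenCV 4.12 (cv2) and the standard library are available. Lean on these libraries where they do the work, as an engineer would, in place of code of your own. Each camera call takes 0.05 s, during which the arm holds its last target. There are 200 camera calls.

### The job

The coffee grinder is going to be brushed out: first flip the red toggle of its white isolator box over from the green-dot side to the red-dot side until it rests at its stop (off), and only then raise the black hopper lid (it has an orange tab) and hold it open at about 60 degrees from its closed position. The lid falls shut by itself, so finish while the gripper is still holding it there, quite still. Leave the grinder's drawer, the jar, cups, tray, spoon rest and brush where they are.

Things in the scene. Friction and masses are not known exactly. Their poses are not given: they have to be found in the camera images.
- grinder: Coffee grinder fixed to the worktop: black body 160 (x) x 150 (y) x 125 mm high, with a square amber see-through hopper 120 x 120 mm on top (centre 10 mm towards +x of the origin), rim at 190 mm. Origin: centre of its underside on the worktop; its front (drawer, lid tab) faces its own -x, its z is up; it stands turned by its yaw.
- hopper_lid (a joint): Angle of the black hopper lid about its hinge, rad: 0 shut (level), grows as the front edge (grinder's -x side) goes up; stop at 1.4; 60 degrees is 1.047. The lid is 124 x 124 x 10 mm, about 0.15 to 0.3 kg, turns almost freely, and falls shut from every angle. It can be held by its tab.
- lid_hinge (a point): Point in the middle of the lid's hinge line, which runs along the grinder's y at the rear edge of the hopper, 72 mm behind (+x of) the grinder's origin and 190 mm above the worktop. Does not move with the lid. Axes as the grinder's.
- lid_tab (a point): Centre of the orange tab's round end: a disc 22 mm across and 20 mm thick, axis along the grinder's y: pinched across y from above it turns between the fingers as the lid swings. With the lid shut it lies 158 mm in front (-x) of the hinge and 5 mm above it; a 16 mm wide neck joins it to the lid's edge, 34 mm behind. Grinder body 70 mm below. Turns with the lid.
- switch: Isolator box fixed to the worktop, white, 110 (x) x 80 (y) x 45 mm high. Origin: centre of its underside; it stands turned by its yaw. A green dot marks its own -x end (on), a red dot its +x end (off). The toggle swings in its x-z plane about an axis along its y, 52 mm above the worktop, over the box's centre.
- switch_lever (a joint): Angle of the toggle, rad: 0 on (leans 0.55 rad from vertical towards the box's -x, green dot), 1.1 off (leans 0.55 rad towards +x, red dot). It starts on. Over-centre: it falls by itself to the nearer stop from either side of upright; a push of about 1 N at the knob moves it.
- lever_grip (a point): Centre of the toggle's red block knob, 18 mm (along swing) x 26 mm (along the axis) x 28 mm (along the stem), 56 mm from the pivot; moves and turns with the toggle. The stem is 12 mm thick.
- drawer_knob (a point): Aluminium knob (18 mm) of the grinder's grounds drawer, low on the grinder's front, 47 mm above the worktop; the drawer (112 mm wide, slides to the grinder's -x) may stand up to 25 mm out at the start and must stay as it is.
- jar: Loose glass storage jar with an orange seal and wire-latched lid, 100 mm in diameter, 144 mm high; origin at the centre of its underside. Leave alone.
- tray: Loose aluminium tray 250 x 170 x 18 mm high; origin at the centre of its underside. Carries the two cups. Leave alone.
- cup_a: White ceramic sini cup, 68 mm wide, 58 mm high; origin at the centre of its underside. Stands on the tray. Leave alone.
- cup_b: Blue ceramic sini cup, 68 mm wide, 58 mm high; origin at the centre of its underside. Stands on the tray. Leave alone.
- spoon_rest: Loose wooden spoon rest, a disc 90 mm wide with a handle to 115 mm from its centre along its x, 10 mm high; origin at the centre of the disc's underside. Leave alone.
- brush: Loose brush with a wooden handle, 170 mm long along its x; lies on the worktop. Leave alone.
There are look-alikes about, which are no part of the job. What is shaped like the grinder but blue, pink or yellow is not meant.

How it is judged:
By the outcome, as a careful person would: the job done as asked, in the order asked, and still so for the second after the job is handed in, while the arm keeps its last pose, push and grip.
It also fails if it takes over 48 s, if anything falls off the work surface, if the arm or the gripper's body presses on something with over 40 N, if the wrist force passes 120 N, or if a joint passes its speed limit or range.

## Working session

There is one attempt and no reset: what is moved stays moved. The work goes in short steps, Python scripts to look and compute and a tool call to move; the robot and the scene stay as the last step left them, time stands still between calls to the robot, and variables do not carry over. Pictures are saved under pics/ and viewed, at most 10 in all, crops included, and the job is handed in when it is done.

Besides the shell and the picture viewer there is one more tool, called after "Request:" as a command line: name --pt "numbers of a row" for each row, then --argument value for the rest. drive_tool: Moves the arm, as the interface text tells. Its arguments: {"type":"object","properties":{"rows":{"type":"array"},"force":{"type":"number"}},"required":["rows"]}

```bash
mkdir -p pics; ls; cat > h.py <<'E'
import numpy as np, cv2, json
from scipy.spatial.transform import Rotation as R
from workcell import status, read_camera, workorder, masks_of
def save(p,n): cv2.imwrite('pics/'+n, p['color'][:,:,::-1])
def ray(p,u,v):
    K=np.array(p['intrinsics']); T=np.array(p['world_from_camera'])
    d=np.linalg.inv(K)@[u,v,1]; d=T[:3,:3]@[d[0],-d[1],-d[2]]
    return T[:3,3],d
def atz(p,u,v,z):
    o,d=ray(p,u,v); return o+d*(z-o[2])/d[2]
def proj(p,X):
    K=np.array(p['intrinsics']); T=np.linalg.inv(np.array(p['world_from_camera']))
    c=T[:3,:3]@X+T[:3,3]; q=K@[c[0],-c[1],-c[2]]; return q[:2]/q[2]
def tri(a,b):
    A=[];y=[]
    for p,uv in (a,b):
        o,d=ray(p,*uv); d=d/np.linalg.norm(d); P=np.eye(3)-np.outer(d,d); A.append(P); y.append(P@o)
    return np.linalg.lstsq(np.vstack(A),np.hstack(y),rcond=None)[0]
E
python3 - <<'E'
from h import *
for c in ('scene','side'):
    p=read_camera(c); save(p,c+'0.png'); print(c,[k for k in p],np.round(p['world_from_camera'],3).tolist())
    for n in ('grinder','switch','switch_lever','hopper_lid','lid_tab','lever_grip'):
        for m in masks_of(p,n)[:4]:
            ys,xs=np.nonzero(m['mask']); print(n,round(m['score'],2),m['bbox'],len(xs),xs.mean().round(1),ys.mean().round(1))
E
```

```text
pics
scene ['color', 'intrinsics', 'world_from_camera', 'shot'] [[-0.08, -0.944, 0.32, 0.902], [0.997, -0.073, 0.034, 0.037], [-0.009, 0.321, 0.947, 1.37], [0.0, 0.0, 0.0, 1.0]]
grinder 0.62 [358.9, 200.3, 415.1, 266.0] 2774 386.8 234.9
grinder 0.59 [290.0, 203.1, 332.4, 269.3] 2351 311.6 241.2
grinder 0.58 [380.0, 113.3, 433.1, 184.9] 2711 405.4 153.7
grinder 0.57 [239.2, 120.5, 287.2, 190.8] 2414 261.8 160.1
switch 0.94 [234.8, 215.6, 267.0, 250.0] 702 250.3 231.7
switch_lever 0.5 [241.5, 216.3, 253.2, 226.4] 76 244.6 222.6
hopper_lid 0.93 [388.6, 118.0, 432.2, 161.1] 1354 411.0 141.7
hopper_lid 0.66 [236.5, 123.6, 280.0, 163.1] 1299 258.0 148.8
hopper_lid 0.61 [370.8, 200.0, 412.5, 254.2] 1619 391.7 230.8
hopper_lid 0.58 [293.0, 204.8, 333.6, 258.2] 1630 311.0 235.3
lid_tab 0.95 [239.3, 123.4, 276.7, 166.2] 1291 257.7 148.8
lid_tab 0.94 [372.5, 199.7, 413.4, 252.9] 1589 391.8 230.9
lid_tab 0.79 [390.4, 113.9, 432.5, 162.5] 1288 411.1 141.9
lid_tab 0.59 [293.0, 203.0, 330.7, 259.6] 1636 311.1 235.6
lever_grip 0.5 [239.9, 217.6, 253.5, 233.2] 108 244.6 222.7
side ['color', 'intrinsi
[... 339 characters left out ...]
 [244.3, 152.6, 294.0, 213.1] 2001 267.5 182.1
switch 0.63 [269.8, 229.3, 306.7, 255.4] 637 289.3 241.8
switch_lever 0.56 [279.0, 229.3, 290.4, 239.0] 71 282.7 231.4
hopper_lid 0.91 [355.7, 101.1, 391.1, 132.6] 599 370.6 115.3
hopper_lid 0.85 [324.2, 187.9, 364.7, 227.6] 1010 344.2 206.9
hopper_lid 0.65 [379.6, 156.2, 417.9, 192.9] 913 396.8 175.4
hopper_lid 0.6 [246.2, 154.9, 288.4, 188.0] 844 265.6 169.6
lid_tab 0.84 [349.6, 101.1, 389.3, 130.0] 747 370.8 115.0
lid_tab 0.71 [325.5, 189.3, 369.7, 226.9] 982 344.9 206.8
lid_tab 0.62 [373.6, 153.8, 420.9, 190.8] 939 396.6 174.6
lid_tab 0.6 [247.2, 149.4, 285.3, 185.6] 898 265.1 169.0
lever_grip 0.66 [277.8, 221.9, 292.0, 239.1] 73 282.9 231.6
```

```bash
python3 - <<'E'
import cv2
a=cv2.imread('pics/scene0.png')[70:310,180:500]; cv2.imwrite('pics/s1.png',cv2.resize(a,(800,600),interpolation=cv2.INTER_CUBIC))
a=cv2.imread('pics/side0.png')[80:290,210:490]; cv2.imwrite('pics/d1.png',cv2.resize(a,(800,600),interpolation=cv2.INTER_CUBIC))
E
```

```text
(no output)
```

View pics/s1.png

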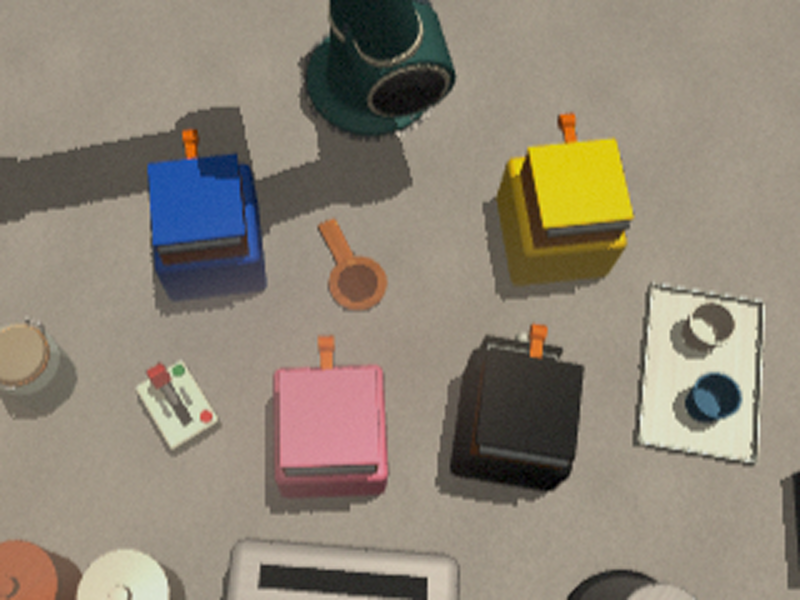

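View pics/d1.png

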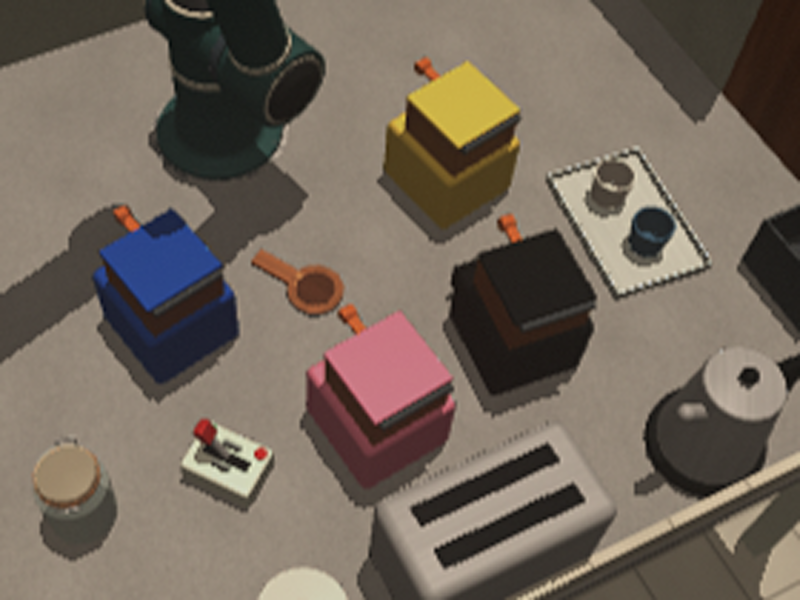

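The four grinder shapes in the scene crop are blue (200,215), yellow (570,210), pink (328,425) and black (528,410); the side view agrees. Only the black one, at full-frame scene (391,231), with the orange tab at (395,206), fits. The white switch is at (250,232), with its red knob at the green-dot end. Next I'll measure both and make one enlarged crop to confirm.

```bash
python3 - <<'E'
from h import *
S=read_camera('scene');D=read_camera('side')
def comp(p,box,f):
    l,t,r,b=box; hsv=cv2.cvtColor(p['color'],cv2.COLOR_RGB2HSV)[t:b,l:r].astype(int)
    m=f(hsv).astype(np.uint8); n,_,st,c=cv2.connectedComponentsWithStats(m)
    return [(st[i][:5].tolist(),(c[i]+[l,t]).round(2)) for i in range(1,n) if st[i][4]>2]
org=lambda h:(h[...,0]>4)&(h[...,0]<18)&(h[...,1]>190)&(h[...,2]>150)
red=lambda h:((h[...,0]<4)|(h[...,0]>172))&(h[...,1]>150)&(h[...,2]>90)
grn=lambda h:(h[...,0]>45)&(h[...,0]<85)&(h[...,1]>100)
print('orange',comp(S,(380,195,410,220),org),comp(D,(375,145,400,175),org))
for nm,f in(('red',red),('grn',grn)): print(nm,comp(S,(225,205,280,260),f),comp(D,(265,220,315,265),f))
for p,nm in((S,'hs'),(D,'hd')):
    for m in masks_of(p,'hopper_lid')[:4]:
        ys,xs=np.nonzero(m['mask']); col=np.median(p['color'][m['mask']],0)
        if col.max()<60:
            r=cv2.minAreaRect(np.c_[xs,ys].astype(np.float32)); print(nm,r,cv2.boxPoints(r).round(1).tolist())
a=cv2.resize(S['color'][185:285,225:435],None,fx=3.8,fy=3.8,interpolation=cv2.INTER_CUBIC)
b=cv2.resize(D['color'][140:260,265:430],None,fx=2.4,fy=2.4,interpolation=cv2.INTER_CUBIC)
w=max(a.shape[1],b.shape[1]); o=np.zeros((600,800,3),np.uint8)
a=a[:380]; o[:a.shape[0],:min(800,a.shape[1])]=a[:,:800]; b=cv2.resize(D['color'][145:200,265:430],(660,220),interpolation=cv2.INTER_CUBIC); o[380:600,:660]=b
cv2.imwrite('pics/c1.png',o[:,:,::-1])
E
```

```text
orange [([12, 5, 7, 13, 60], array([394.62, 205.73]))] [([11, 11, 5, 9, 22], array([388.27, 159.5 ]))]
red [([14, 13, 3, 2, 4], array([240. , 218.5])), ([18, 12, 2, 2, 3], array([243.67, 217.67])), ([36, 30, 4, 3, 10], array([262.2, 236. ]))] [([13, 7, 7, 8, 38], array([281.37, 230.34])), ([34, 17, 4, 4, 12], array([300.5, 238.5]))]
grn [] []
hs ((392.6375427246094, 225.21835327148438), (40.177772521972656, 52.601158142089844), 7.594643592834473) [[369.20001220703125, 248.60000610351562], [376.20001220703125, 196.5], [416.0, 201.8000030517578], [409.1000061035156, 253.89999389648438]]
hd ((396.1833190917969, 172.92417907714844), (40.43736267089844, 30.01039695739746), 61.189208984375) [[373.29998779296875, 162.39999389648438], [399.6000061035156, 148.0], [419.1000061035156, 183.39999389648438], [392.79998779296875, 197.89999389648438]]
```

View pics/c1.png

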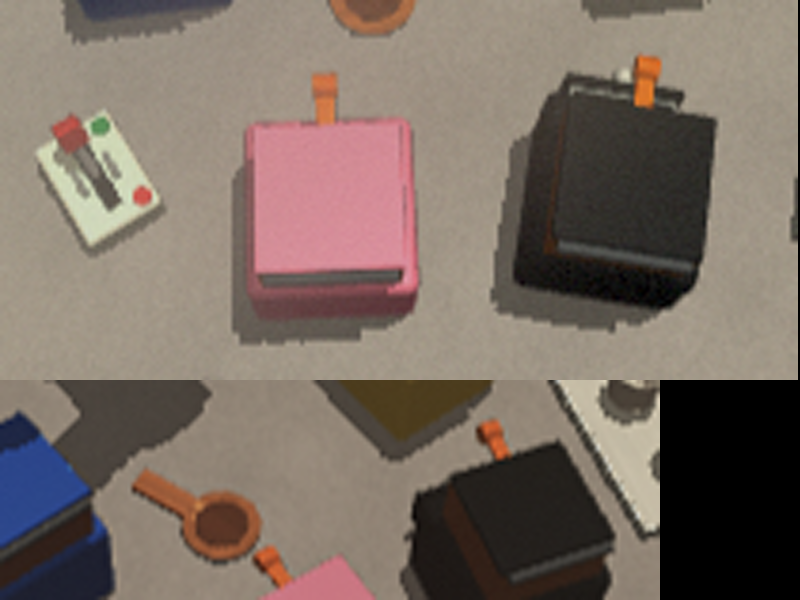

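The crop confirms it: the black grinder has its orange tab end at scene (395.8,202.4) and lid corners at about (374,208), (413,216), (406.6,255) and (371.6,249). The switch knob is at the green-dot end: green (251.3,218.4), red (262.4,236.6). Next I'll fit the two poses to these points.

```bash
cat > fit.py <<'E'
from h import *
from scipy.optimize import least_squares
S=read_camera('scene');D=read_camera('side')
cs=lambda x,y:(225+x/3.8-.5,185+y/3.8-.5); cd=lambda x,y:(265+x/4-.5,145+y/4-.5)
def w(pose,X): 
    c,s=np.cos(pose[2]),np.sin(pose[2]); return np.array([pose[0]+c*X[0]-s*X[1],pose[1]+s*X[0]+c*X[1],X[2]])
def fit(obs,x0):
    f=lambda q:np.concatenate([proj(p,w(q,X))-uv for p,X,uv in obs]); r=least_squares(f,x0,loss='soft_l1'); print(r.x.round(4),np.degrees(r.x[2]).round(1)); print(f(r.x).reshape(-1,2).round(1).tolist()); return r.x
# lid: x -52..72, y +-62, top .2
g=[(S,(-52,-62,200),cs(566,90)),(S,(-52,62,200),cs(716,118)),(S,(72,62,200),cs(690,265)),(S,(72,-62,200),cs(557,242)),
 (S,(-86,0,205),cs(649,67)),(D,(-86,0,205),cd(491,431)),(D,(72,-62,200),cd(513,575)),(D,(-52,-62,200),cd(447,477)),(D,(-52,62,200),cd(558,444)),(D,(72,62,200),cd(613,537))]
g=[(p,np.array(X)/1000,uv) for p,X,uv in g]
t=tri((S,cs(649,67)),(D,cd(491,431))); print('tab',t.round(4))
G=fit(g,[.8,.2,0.]); 
print('tab w',w(G,(-.086,0,.195)),'hinge',w(G,(.072,0,.19)))
k=tri((S,cs(69,133)),(D,(281.2,230.5))); print('knob',k.round(4))
gd=atz(S,*cs(100,127),.045);rd=atz(S,*cs(142,196),.045);print(gd,rd,np.linalg.norm(rd-gd))
d=rd-gd
s=[(S,(55,40,45),cs(162,206)),(S,(55,-40,45),cs(93,246)),(S,(-55,-40,45),cs(37,152)),(S,(-55,40,45),cs(106,110)),(S,(-56*np.sin(.55),0,52+56*np.cos(.55)),cs(69,133)),(D,(-56*np.sin(.55),0,52+56*np.cos(.55)),(281.2,230.5))]
s=[(p,np.array(X)/1000,uv) for p,X,uv in s]
W=fit(s,[*((gd+rd)/2)[:2],np.arctan2(d[1],d[0])])
print('knob w',w(W,(-.0293,0,.0997)))
st=status.read_state();print(st['time'],st['tool_pos'],st['tcp_rot'])
print(R.from_rotvec(st['tcp_rot']).as_matrix().round(3).tolist())
json.dump([G.tolist(),W.tolist()],open('pose.json','w'))
E
python3 fit.py
```

```text
tab [ 0.5701  0.2291 -0.1111]
[ 0.581   0.2344 -0.0941] -5.4
[[-0.5, 2.1], [-1.0, 1.1], [2.0, 0.7], [-3.2, -0.0], [-1.4, 0.8], [-0.1, -94.5], [-2.8, -93.5], [0.2, -94.3], [0.6, -94.9], [1.1, -93.6]]
tab w [0.49536187 0.2424777  0.195     ] hinge [0.65266236 0.22762658 0.19      ]
knob [ 0.5594 -0.2552  0.1025]
[ 0.53565976 -0.24008853  0.045     ] [ 0.59896465 -0.19206613  0.045     ] 0.07945853915575068
[ 0.5838 -0.2356  0.6441] 36.9
[[0.6, -0.9], [-1.1, 0.6], [-1.3, -0.3], [0.1, -0.7], [0.7, 0.6], [0.6, 0.3]]
knob w [ 0.56034228 -0.25320942  0.0997    ]
1.0 [ 0.22815413 -0.63527394  0.23129145] [-3.09502627e+00 -5.38864860e-01 -1.87984212e-05]
[[0.941, 0.338, 0.0], [0.338, -0.941, 0.0], [0.0, -0.0, -1.0]]
```

```bash
sed -i 's#145+y/4-.5#145+(y-380)/4-.5#' fit.py; python3 fit.py
```

```text
tab [0.4889 0.2484 0.1963]
[ 0.5777  0.2372 -0.0842] -4.8
[[0.3, 1.4], [-0.2, 0.0], [3.2, -0.4], [-2.0, -0.8], [-0.8, -0.1], [-0.1, -0.3], [-2.3, 0.6], [0.4, -0.0], [0.6, -0.8], [1.4, 0.3]]
tab w [0.49204614 0.24447419 0.195     ] hinge [0.64948697 0.23119312 0.19      ]
knob [ 0.5594 -0.2552  0.1025]
[ 0.53565976 -0.24008853  0.045     ] [ 0.59896465 -0.19206613  0.045     ] 0.07945853915575068
[ 0.5838 -0.2356  0.6441] 36.9
[[0.6, -0.9], [-1.1, 0.6], [-1.3, -0.3], [0.1, -0.7], [0.7, 0.6], [0.6, 0.3]]
knob w [ 0.56034228 -0.25320942  0.0997    ]
1.1 [ 0.22814615 -0.6353006   0.23127329] [3.09499410e+00 5.38872675e-01 4.35660544e-05]
[[0.941, 0.338, 0.0], [0.338, -0.941, -0.0], [0.0, 0.0, -1.0]]
```

```bash
cat >> h.py <<'E'
def plan(target,yawx=None):
    """remaining world shift in current tool axes; yawx: wanted world angle (deg) of tool x, turn about tool z to apply after"""
    st=status.read_state(); M=R.from_rotvec(st['tcp_rot']).as_matrix()
    d=np.array(target)-st['tool_pos']; print('t',round(st['time'],2),'pos',np.round(st['tool_pos'],4),'xang',np.degrees(np.arctan2(M[1,0],M[0,0])).round(2),'tool shift',(M.T@d).round(4),'w',round(st['width'],3),'F',np.round(st['wrist_force'],1))
    if yawx is not None:
        e=np.radians(yawx); N=R.from_euler('z',yawx,degrees=True).as_matrix()@np.diag([1,-1,-1]); print('turned: turn z',-(yawx-np.degrees(np.arctan2(M[1,0],M[0,0]))),'shift',(N.T@d).round(4))
E
python3 - <<'E'
from h import *
G,W=json.load(open('pose.json'));S=read_camera('scene')
print('bluelid',atz(S,258,148.8,.2),'pinklid',atz(S,311,235,.2),'jar top',atz(S,187,211,.144))
c,s=np.cos(W[2]),np.sin(W[2])
plan([W[0]-.07*c,W[1]-.07*s,.25],36.9)
E
```

```text
bluelid [ 0.3355963  -0.21606937  0.2       ] pinklid [ 0.61903325 -0.01252403  0.2       ] jar top [ 0.5555847  -0.43605803  0.144     ]
t 1.15 pos [ 0.2282 -0.6353  0.2313] xang 19.76 tool shift [ 0.4029 -0.2353 -0.0187] w 1.003 F [ 0.4 -0.2 -0.3]
turned: turn z -17.14398553515444 shift [ 0.4543 -0.1061 -0.0187]
```

Request:
drive_tool --pt "0 0 -5.7 0 0 -0.006 0" --pt "0 0 -5.7 0 0 -0.006 0" --pt "0 0 -5.7 0 0 -0.006 0" --pt "0 0 0 0.038 -0.009 0 0" --pt "0 0 0 0.038 -0.009 0 0" --pt "0 0 0 0.038 -0.009 0 0" --pt "0 0 0 0.038 -0.009 0 0" --pt "0 0 0 0.038 -0.009 0 0" --force 40

```text
time: 1.82
tool_pos: [0.354, -0.4839, 0.2494]
tcp_rot: [2.981, 0.992, 0.0]
wrist_force: [-0.7, -1.2, -0.1]
width: 0.001
grip_force: 0.0
```

Request:
drive_tool --pt "0 0 0 0.038 -0.009 0 0" --pt "0 0 0 0.038 -0.009 0 0" --pt "0 0 0 0.038 -0.009 0 0" --pt "0 0 0 0.038 -0.009 0 0" --pt "0 0 0 0.038 -0.009 0 0" --pt "0 0 0 0.037 -0.008 0 0" --pt "0 0 0 0.037 -0.008 0 0" --pt "0 0 0 0 0 0 0"

```text
time: 2.48
tool_pos: [0.5317, -0.2729, 0.2495]
tcp_rot: [-2.976, -1.0, -0.005]
wrist_force: [-0.3, -0.3, 0.4]
width: 0.001
grip_force: 0.0
```

```bash
cat >> h.py <<'E'
def wristcam():
    st=status.read_state(); p=read_camera('wrist'); T=np.eye(4); T[:3,:3]=R.from_rotvec(st['tcp_rot']).as_matrix(); T[:3,3]=st['tool_pos']
    p['world_from_camera']=T@np.array(p['mount']); return p
E
python3 - <<'E'
from h import *
G,W=json.load(open('pose.json'))
c,s=np.cos(W[2]),np.sin(W[2])
plan([W[0]-.07*c,W[1]-.07*s,.09],36.9)
p=wristcam(); save(p,'w1.png')
for X in [(-.0293,0,.0997),(.055,.04,.045),(-.055,.04,.045),(-.055,-.04,.045),(.055,-.04,.045)]:
    print(proj(p,np.array([W[0]+c*X[0]-s*X[1],W[1]+s*X[0]+c*X[1],X[2]])).round(1))
E
```

```text
t 2.48 pos [ 0.5317 -0.2729  0.2495] xang 37.16 tool shift [-0.0065  0.0015  0.1595] w 0.001 F [-0.3 -0.3  0.4]
turned: turn z 0.2561701560856804 shift [-0.0059  0.0014  0.1595]
[319.2 152. ]
[284.2  71.1]
[286.8 166.7]
[350.8 167. ]
[354.5  71.4]
```

View pics/w1.png

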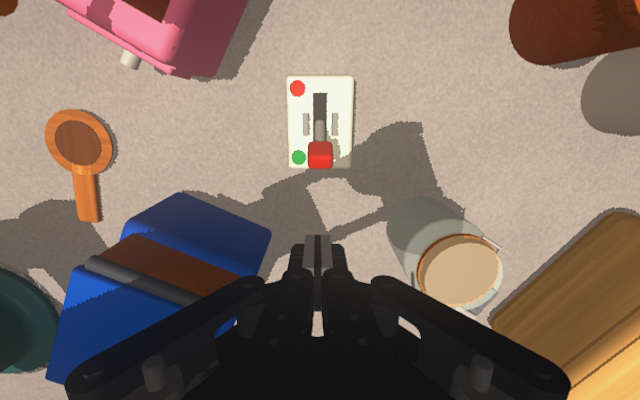

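The wrist view shows the knob at (320,153), against a predicted (319,152), and the box is aligned. I'll go down behind the green end and push along the box's +x.

Request:
drive_tool --pt "0 0 0 -0.002 0 0.04 0" --pt "0 0 0 -0.002 0 0.04 0" --pt "0 0 0 -0.002 0.001 0.04 0" --pt "0 0 0 0 0 0.037 0" --pt "0 0 0 0.008 0 0 0" --pt "0 0 0 0.008 0 0 0" --pt "0 0 0 0.008 0 0 0" --pt "0 0 0 0.008 0 0 0"

```text
time: 3.2
tool_pos: [0.5522, -0.2645, 0.096]
tcp_rot: [2.976, 0.991, 0.006]
wrist_force: [-0.8, -1.2, 1.0]
width: 0.001
grip_force: 0.4
```

Request:
drive_tool --pt "0 0 0 0.008 0 0 0" --pt "0 0 0 0.008 0 0 0" --pt "0 0 0 0.008 0 0 0" --pt "0 0 0 0.007 0 0 0" --pt "0 0 0 0.005 0 0 0" --pt "0 0 0 0 0 0 0" --pt "0 0 0 0 0 0 0"

```text
time: 3.78
tool_pos: [0.5781, -0.2414, 0.0921]
tcp_rot: [-2.98, -0.994, 0.001]
wrist_force: [0.5, -0.6, 0.3]
width: -0.001
grip_force: 0.0
```

```bash
python3 - <<'E'
from h import *
G,W=json.load(open('pose.json'))
plan([W[0],W[1],.09],36.9)
st=status.read_state();M=R.from_rotvec(st['tcp_rot']).as_matrix();print(M.T@st['wrist_force'])
S=read_camera('scene');D=read_camera('side')
a=cv2.resize(S['color'][200:260,220:290],(400,343),interpolation=cv2.INTER_CUBIC)
b=cv2.resize(D['color'][215:275,255:325],(400,343),interpolation=cv2.INTER_CUBIC)
cv2.imwrite('pics/sw.png',np.hstack([a,b])[:,:,::-1])
E
```

```text
t 3.78 pos [ 0.5781 -0.2414  0.0921] xang 36.9 tool shift [ 0.008  -0.0012  0.0021] w -0.001 F [ 0.5 -0.6  0.3]
turned: turn z 0.0011726848282407332 shift [ 0.008  -0.0012  0.0021]
[ 0.00968375  0.80963542 -0.3375163 ]
```

View pics/sw.png

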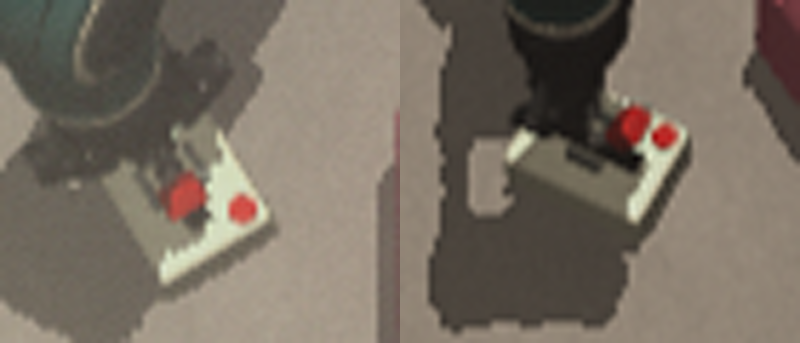

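The knob is now at the red-dot end, with no contact force left. I'll lift and check it from above.

Request:
drive_tool --pt "0 0 0 -0.01 0 -0.02 0" --pt "0 0 0 -0.01 0 -0.038 0" --pt "0 0 0 -0.01 0 -0.038 0" --pt "0 0 0 -0.01 0 -0.038 0" --pt "0 0 0 -0.01 0 -0.038 0" --pt "0 0 0 0 0 -0.01 0" --pt "0 0 0 0 0 0 0"

```text
time: 4.47
tool_pos: [0.5397, -0.2737, 0.2799]
tcp_rot: [2.974, 0.989, 0.01]
wrist_force: [0.6, -0.5, -0.2]
width: 0.002
grip_force: 0.0
```

```bash
python3 - <<'E'
from h import *
G,W=json.load(open('pose.json'))
c,s=np.cos(W[2]),np.sin(W[2])
p=wristcam(); save(p,'w2.png')
hsv=cv2.cvtColor(p['color'],cv2.COLOR_RGB2HSV).astype(int)
m=((hsv[...,0]<4)|(hsv[...,0]>174))&(hsv[...,1]>170)&(hsv[...,2]>90); m[:, :220]=0; m[:,420:]=0
n,_,st,ce=cv2.connectedComponentsWithStats(m.astype(np.uint8)); print([(st[i].tolist(),ce[i].round(1)) for i in range(1,n) if st[i][4]>20])
for th in (-.55,0,.4,.55):
    X=(.056*np.sin(th)-.002,0,.052+.056*np.cos(th)); print(th,proj(p,np.array([W[0]+c*X[0],W[1]+s*X[0],X[2]])).round(1))
t=np.array([.4905,.2465,0]); t[2]=.265; plan(t-[.0,0,0],-5.5)
E
```

```text
[([286, 89, 13, 14, 143], array([292.2,  95. ])), ([301, 90, 23, 22, 418], array([311.8,  99.1]))]
-0.55 [312.6 155.4]
0 [312.4 129.7]
0.4 [312.2 108.8]
0.55 [312.2 101.6]
t 4.52 pos [ 0.5386 -0.2727  0.2764] xang 36.8 tool shift [ 0.2724 -0.4446  0.0101] w -0.001 F [-0.5  0.1 -0.9]
turned: turn z 42.295088207222705 shift [-0.0977 -0.5122  0.0114]
```

The lever reads off: the knob is at (311.8,99.1), against (312,101.6) predicted for the stop. Next I'll move to a viewpoint in front of the black grinder's tab.

Request:
drive_tool --pt "0 0 7.05 0 0 -0.004 0" --pt "0 0 7.05 0 0 -0.004 0" --pt "0 0 7.05 0 0 -0.004 0" --pt "0 0 7.05 0 0 -0.004 0" --pt "0 0 7.05 0 0 -0.004 0" --pt "0 0 7.05 0 0 -0.004 0" --pt "0 0 0 -0.0134 -0.0362 0 0.5" --pt "0 0 0 -0.0134 -0.0362 0 0.5"

```text
time: 5.18
tool_pos: [0.517, -0.1969, 0.2942]
tcp_rot: [-3.136, 0.154, 0.009]
wrist_force: [0.3, 1.2, -0.3]
width: 0.271
grip_force: 0.0
```

Request:
drive_tool --pt "0 0 0 -0.0134 -0.0362 0 0.7" --pt "0 0 0 -0.0134 -0.0362 0 0.7" --pt "0 0 0 -0.0134 -0.0362 0 0.7" --pt "0 0 0 -0.0134 -0.0362 0 0.7" --pt "0 0 0 -0.0134 -0.0362 0 0.7" --pt "0 0 0 -0.0134 -0.0362 0 0.7" --pt "0 0 0 -0.0134 -0.0362 0 0.7" --pt "0 0 0 -0.0134 -0.0362 0 0.7"

```text
time: 5.85
tool_pos: [0.4366, 0.1028, 0.2949]
tcp_rot: [3.137, -0.149, -0.008]
wrist_force: [0.4, -0.4, 0.0]
width: 0.699
grip_force: 0.0
```

Request:
drive_tool --pt "0 0 0 -0.0134 -0.0362 0 0.7" --pt "0 0 0 -0.0134 -0.0362 0 0.7" --pt "0 0 0 -0.0134 -0.0362 0 0.7" --pt "0 0 0 -0.0134 -0.0362 0 0.7" --pt "0 0 0 0 0 0 0.7" --pt "0 0 0 0 0 0 0.7"

```text
time: 6.35
tool_pos: [0.3973, 0.2518, 0.295]
tcp_rot: [3.135, -0.141, -0.008]
wrist_force: [-0.1, -1.1, 0.6]
width: 0.695
grip_force: 0.0
```

```bash
python3 - <<'E'
from h import *
G,W=json.load(open('pose.json'))
plan([.4905,.2465,.18],-5.5)
p=wristcam(); save(p,'w3.png'); json.dump([np.array(p[k]).tolist() for k in('intrinsics','world_from_camera')],open('w3.json','w'))
c,s=np.cos(G[2]),np.sin(G[2])
for X in [(-.086,0,.205),(-.052,-.062,.2),(-.052,.062,.2)]:
    print(proj(p,np.array([G[0]+c*X[0]-s*X[1],G[1]+s*X[0]+c*X[1],X[2]])).round(1))
print(status.read_state()['q'])
E
```

```text
t 6.35 pos [0.3973 0.2518 0.295 ] xang -5.16 tool shift [ 0.0939 -0.0035  0.1145] w 0.695 F [-0.1 -1.1  0.6]
turned: turn z 0.34145983278120173 shift [ 0.0933 -0.0037  0.115 ]
[315.4  82.2]
[397.8  33.4]
[232.2  34.5]
[ 5.09410328e-01 -1.63283800e-01  1.93414597e+00 -5.94908604e-04
  1.37589434e+00  2.17256733e+00]
```

View pics/w3.png

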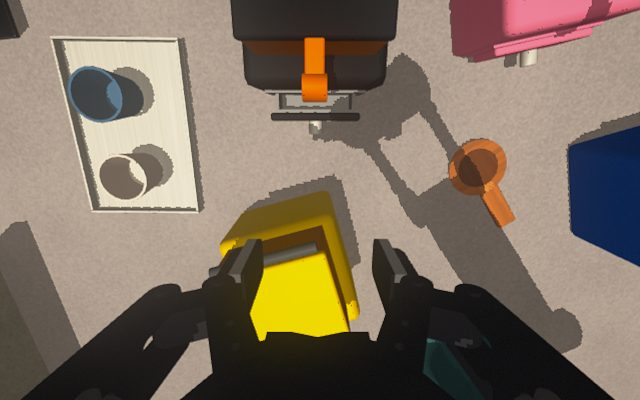

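The tab's round end is at x 302–327, y 73–101, and the lid's front edge is at row ~40, both close to prediction. The yellow corner at (333,192) needs checking for clearance.

```bash
python3 - <<'E'
from h import *
K,T=json.load(open('w3.json'));p=dict(intrinsics=K,world_from_camera=T)
G,W=json.load(open('pose.json'))
print('yellow body corners',atz(p,333,192,.125),atz(p,222,240,.125),'rim',atz(p,319,228,.2),atz(p,265,260,.2))
print('cam',np.array(T)[:3,3])
c,s=np.cos(G[2]),np.sin(G[2])
pts=[]
for a in np.linspace(0,2*np.pi,24):
    for y in(-.01,.01):
        X=(-.086+.011*np.cos(a),y,.195+.011*np.sin(a)); pts.append(proj(p,np.array([G[0]+c*X[0]-s*X[1],G[1]+s*X[0]+c*X[1],X[2]])))
pts=np.array(pts);print('pred disc',pts.min(0),pts.max(0))
hsv=cv2.cvtColor(cv2.imread('pics/w3.png'),cv2.COLOR_BGR2HSV).astype(int)[20:120,280:350]
m=(hsv[...,0]>4)&(hsv[...,0]<20)&(hsv[...,1]>200)&(hsv[...,2]>150)
ys,xs=np.nonzero(m);print('orange x',xs.min()+280,xs.max()+280,'y',ys.min()+20,ys.max()+20)
for y in (45,60,70,74,80,90,98): print(y,np.nonzero(m[y-20])[0][[0,-1]]+280)
for z in(.2,.19):
  for X in [(-.052,-.062,z),(-.052,.062,z)]: print(z,proj(p,np.array([G[0]+c*X[0]-s*X[1],G[1]+s*X[0]+c*X[1],X[2]])).round(1))
for v in (82,87,92,101): print(v,atz(p,314.5,v,.195))
E
```

```text
yellow body corners [0.37999617 0.23468914 0.125     ] [0.33158852 0.37391925 0.125     ] rim [0.36896154 0.25255182 0.2       ] [0.34091626 0.30641771 0.2       ]
cam [0.47116972 0.24548373 0.43668956]
pred disc [302.19459683  68.36953164] [328.44921949  97.99829891]
orange x 301 326 y 38 100
45 [304 324]
60 [305 324]
70 [305 324]
74 [302 325]
80 [302 326]
90 [302 326]
98 [303 326]
0.2 [397.8  33.4]
0.2 [232.2  34.5]
0.19 [394.3  36.8]
0.19 [235.9  37.8]
82 [0.49316735 0.24510036 0.195     ]
87 [0.48944879 0.24544812 0.195     ]
92 [0.48569362 0.24579929 0.195     ]
101 [0.47884033 0.2464402  0.195     ]
```

Request:
drive_tool --pt "0 0 0 0.031 -0.001 0 0.6" --pt "0 0 0 0.031 -0.001 0 0.6" --pt "0 0 0 0.03 0 0 0.6" --pt "0 0 0 0 0 0.035 0.6" --pt "0 0 0 0 0 0.035 0.6" --pt "0 0 0 0 0 0.03 0.6" --pt "0 0 0 0 0 0.01 0.6" --pt "0 0 0 0 0 0 0.6"

```text
time: 7.07
tool_pos: [0.4885, 0.2408, 0.1834]
tcp_rot: [3.133, -0.153, -0.013]
wrist_force: [-0.3, -0.0, 0.4]
width: 0.604
grip_force: 0.0
```

```bash
python3 - <<'E'
from h import *
plan([.4895,.2455,.179],-5.2)
E
```

```text
t 7.07 pos [0.4885 0.2408 0.1834] xang -5.58 tool shift [ 0.0006 -0.0048  0.0043] w 0.604 F [-0.3 -0.   0.4]
turned: turn z -0.38023713232590506 shift [ 0.0006 -0.0047  0.0044]
```

Request:
drive_tool --pt "0 0 0 0.001 -0.005 0.004 0.6" --pt "0 0 0 0 0 0 0.4" --pt "0 0 0 0 0 0 0" --pt "0 0 0 0 0 0 0" --pt "0 0 0 0 0 0 0" --pt "0 0 0 0 0 0 0" --force 30

```text
time: 7.57
tool_pos: [0.4937, 0.2454, 0.187]
tcp_rot: [3.132, -0.147, 0.005]
wrist_force: [-1.4, -13.2, 6.4]
width: 0.226
grip_force: 32.5
```

```bash
python3 - <<'E'
from h import *
st=status.read_state()
plan([.4895,.2455,.179],-5.2); print(st['grip_force'],np.array(st['width'])*85)
# arc steps (tool axes: x ahead, z down) 5 deg steps
th=np.radians(np.arange(0,61,5)); P=np.c_[-.158*np.cos(th)+.005*np.sin(th),.158*np.sin(th)+.005*np.cos(th)]
d=np.diff(P,axis=0); print(np.c_[d[:,0],-d[:,1]].round(4).tolist())
E
```

```text
t 7.57 pos [0.4937 0.2454 0.187 ] xang -5.36 tool shift [-0.0042  0.0003  0.008 ] w 0.226 F [ -1.4 -13.2   6.4]
turned: turn z -0.1611069630835349 shift [-0.0042  0.0003  0.008 ]
32.53404915332794 19.19174321753694
[[0.001, -0.0138], [0.0022, -0.0136], [0.0034, -0.0134], [0.0046, -0.013], [0.0057, -0.0126], [0.0068, -0.012], [0.0078, -0.0114], [0.0087, -0.0107], [0.0096, -0.0099], [0.0105, -0.009], [0.0112, -0.008], [0.0119, -0.007]]
```

Request:
drive_tool --pt "0 0 0 0 0.002 0 0" --pt "0 0 0 0.0005 0 -0.007 0" --pt "0 0 0 0.0005 0 -0.007 0" --pt "0 0 0 0.001 0 -0.007 0" --pt "0 0 0 0.001 0 -0.007 0" --pt "0 0 0 0.0017 0 -0.0067 0" --pt "0 0 0 0.0017 0 -0.0067 0" --pt "0 0 0 0 0 0 0"

```text
time: 8.23
tool_pos: [0.5009, 0.2447, 0.2283]
tcp_rot: [3.136, -0.148, 0.008]
wrist_force: [4.5, -6.1, -4.3]
width: 0.226
grip_force: 31.2
```

```bash
python3 - <<'E'
from h import *
plan([.647,.2317,.19],-5.2); print(status.read_state()['grip_force'])
p=wristcam(); save(p,'w4.png')
E
```

```text
t 8.23 pos [0.5009 0.2447 0.2283] xang -5.42 tool shift [ 0.1464 -0.001   0.039 ] w 0.226 F [ 4.5 -6.1 -4.3]
turned: turn z -0.21848192769137853 shift [ 0.1466 -0.0003  0.0383]
31.15957796573639
```

View pics/w4.png

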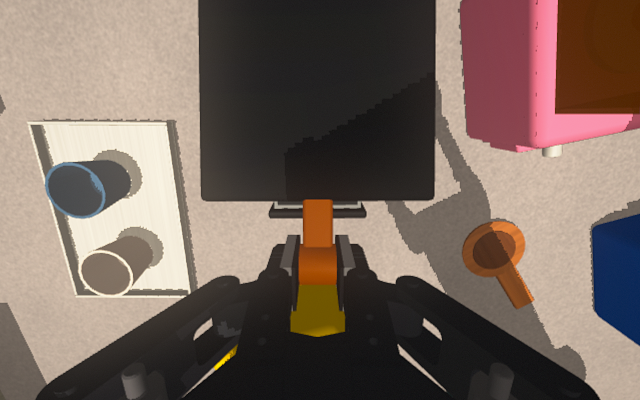

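The disc sits between the pads at (318,265) and the lid has come up. I'll continue along the arc.

Request:
drive_tool --pt "0 0 0 0.0023 0.001 -0.0065 0" --pt "0 0 0 0.0023 0 -0.0065 0" --pt "0 0 0 0.0028 0 -0.0063 0" --pt "0 0 0 0.0028 0 -0.0063 0" --pt "0 0 0 0.0034 0 -0.006 0" --pt "0 0 0 0.0034 0 -0.006 0" --pt "0 0 0 0.0039 0 -0.0057 0" --pt "0 0 0 0.0039 0 -0.0057 0"

```text
time: 8.95
tool_pos: [0.5245, 0.2424, 0.2754]
tcp_rot: [3.138, -0.149, 0.004]
wrist_force: [5.5, -1.8, -7.5]
width: 0.221
grip_force: 30.4
```

Request:
drive_tool --pt "0 0 0 0.0043 0 -0.0053 0" --pt "0 0 0 0.0043 0 -0.0053 0" --pt "0 0 0 0.0048 0 -0.005 0" --pt "0 0 0 0.0048 0 -0.005 0" --pt "0 0 0 0.0052 0 -0.0045 0" --pt "0 0 0 0.0052 0 -0.0045 0" --pt "0 0 0 0 0 0 0" --pt "0 0 0 0 0 0 0"

```text
time: 9.62
tool_pos: [0.5523, 0.2399, 0.3045]
tcp_rot: [3.138, -0.15, 0.0]
wrist_force: [2.4, -2.4, -6.5]
width: 0.219
grip_force: 30.4
```

```bash
cat > ang.py <<'E'
from h import *
st=status.read_state();M=R.from_rotvec(st['tcp_rot']).as_matrix()
g=np.array(st['tool_pos'])-M[:,2]*.015
e=np.array([np.cos(np.radians(-5)),np.sin(np.radians(-5)),0]); h=np.array([.647,.2317,.19]); v=h-g
x=v@e; z=-v[2]; print('t',st['time'],'grasp rel hinge',x,z,'r',np.hypot(x,z),'ang',np.degrees(np.arctan2(z,x))-1.8,'F',np.round(st['wrist_force'],1),'grip',st['grip_force'],st['width'],'vel',np.abs(st['joint_vel']).max())
E
python3 ang.py
```

```text
t 9.6167 grasp rel hinge 0.09505622854789986 0.129530930046872 r 0.16066719772423435 ang 51.92692940118592 F [ 2.4 -2.4 -6.5] grip 30.38462609052658 0.21855519361623485 vel 0.012183844282496782
```

Request:
drive_tool --pt "0 0 0 0.0055 0 -0.0041 0" --pt "0 0 0 0.0058 0 -0.0037 0" --pt "0 0 0 0.006 0 -0.0034 0" --pt "0 0 0 0 0 0 0" --pt "0 0 0 0 0 0 0" --pt "0 0 0 0 0 0 0"

```text
time: 10.12
tool_pos: [0.5692, 0.2383, 0.3161]
tcp_rot: [-3.138, 0.149, -0.001]
wrist_force: [-0.4, -4.0, -2.2]
width: 0.23
grip_force: 30.5
```

```bash
python3 ang.py; python3 - <<'E'
from h import *
S=read_camera('scene');D=read_camera('side');w=wristcam()
save(S,'fs.png');save(D,'fd.png');save(w,'fw.png')
json.dump({n:[np.array(p[k]).tolist() for k in('intrinsics','world_from_camera')] for n,p in(('S',S),('D',D),('W',w))},open('f.json','w'))
a=cv2.resize(S['color'][170:270,340:440],(400,400),interpolation=cv2.INTER_CUBIC)
b=cv2.resize(D['color'][110:210,345:445],(400,400),interpolation=cv2.INTER_CUBIC)
c=cv2.resize(w['color'],(320,200))
o=np.zeros((600,800,3),np.uint8);o[:400]=np.hstack([a,b]);o[400:,:320]=c
cv2.imwrite('pics/f1.png',o[:,:,::-1])
E
```

```text
t 10.1167 grasp rel hinge 0.07812629188948862 0.14106658214908652 r 0.16125600169800364 ang 59.221191219973015 F [-0.4 -4.  -2.2] grip 30.48907846212387 0.23037534124436343 vel 0.006538927210185825
```

View pics/f1.png

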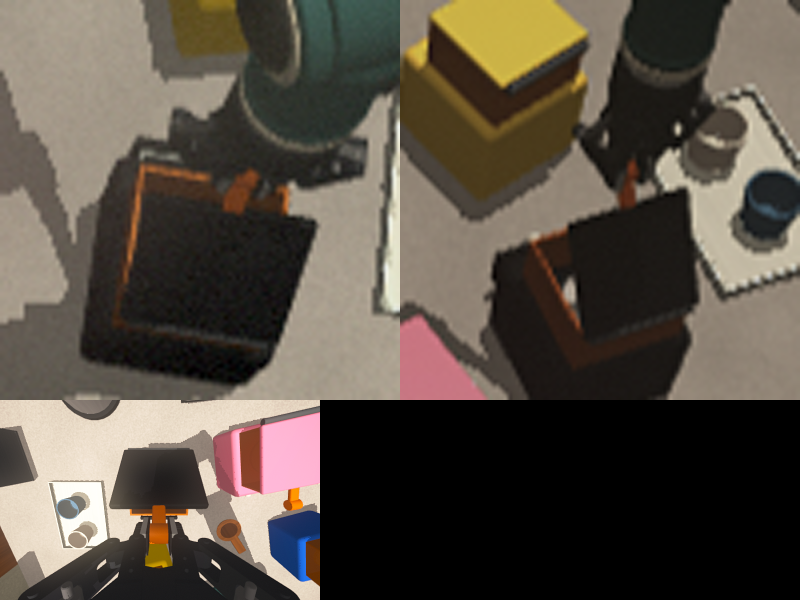

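```bash
python3 - <<'E'
from h import *
from scipy.optimize import least_squares
J=json.load(open('f.json'));P={k:dict(intrinsics=v[0],world_from_camera=v[1]) for k,v in J.items()}
s=lambda x,y:(340+x/4-.5,170+y/4-.5); d=lambda x,y:(345+(x-400)/4-.5,110+y/4-.5); w=lambda x,y:(2*x,2*(y-400))
O=[('S',-.124,.062,s(316,224)),('S',-.124,-.062,s(140,190)),('D',-.124,-.062,d(568,222)),('D',-.124,.062,d(688,190)),('D',0,.062,d(698,302)),('D',0,-.062,d(583,338)),
('W',-.124,.062,w(111,508)),('W',-.124,-.062,w(208,508)),('W',0,.062,w(124,449)),('W',0,-.062,w(195,449))]
def X(q,x,y,z=.01):
    a=q[0]; lx=x*np.cos(a)+z*np.sin(a); lz=-x*np.sin(a)+z*np.cos(a); c,sn=np.cos(q[3]),np.sin(q[3])
    return np.array([q[1]+c*lx-sn*y,q[2]+sn*lx+c*y,.19+lz])
q0=np.array([1.04,.647,.2317,-.09])
for keys in('SDW','D','W','SD'):
    f=lambda q:np.concatenate([np.concatenate([(proj(P[k],X(q,x,y))-uv)*(.6 if k=='W' else 1.) for k,x,y,uv in O if k in keys]),(q-q0)/[9,.003,.003,.02]])
    r=least_squares(f,q0,loss='soft_l1'); print(keys,np.degrees(r.x[0]).round(1),r.x.round(3),r.fun[:-4].reshape(-1,2).round(1).tolist())
E
python3 ang.py
```

```text
SDW 53.4 [ 0.933  0.646  0.23  -0.097] [[-0.1, -1.1], [1.2, 0.2], [-0.6, 0.6], [-0.6, -0.7], [0.2, 0.9], [0.1, 1.4], [-2.1, 0.1], [1.9, 0.3], [0.2, -0.3], [-0.6, -0.1]]
D 55.4 [ 0.967  0.644  0.231 -0.097] [[0.0, 0.4], [-0.0, -0.9], [0.3, 0.4], [0.2, 0.9]]
W 52.9 [ 0.924  0.647  0.23  -0.094] [[-1.6, 0.5], [1.9, 0.4], [0.2, -0.4], [-0.6, -0.5]]
SD 55.8 [ 0.973  0.644  0.23  -0.098] [[0.1, -0.6], [1.3, 0.7], [-0.1, 0.6], [-0.1, -0.7], [0.1, 0.6], [-0.1, 1.0]]
t 10.2667 grasp rel hinge 0.07828078613693215 0.14094426254154307 r 0.16122396416660748 ang 59.152100504893745 F [ 0.5 -4.  -2.2] grip 30.54945319890976 0.22548519364679 vel 0.001362194781533428
```

The outer outline at the lid's front edge is the underside corner, because the front face is visible from above. I'll refit with that.

```bash
python3 - <<'E'
from h import *
from scipy.optimize import least_squares
J=json.load(open('f.json'));P={k:dict(intrinsics=v[0],world_from_camera=v[1]) for k,v in J.items()}
s=lambda x,y:(340+x/4-.5,170+y/4-.5); d=lambda x,y:(345+(x-400)/4-.5,110+y/4-.5)
im=cv2.imread('pics/fw.png').max(2)
print('rows at col 260:',[(r,int(im[r,260])) for r in range(204,226,2)],[(r,int(im[r,320])) for r in range(88,106,2)],'row208',[(c,int(im[208,c])) for c in list(range(214,228,2))+list(range(408,424,2))],'row104',[(c,int(im[104,c])) for c in list(range(240,256,2))+list(range(384,400,2))])
O=[('S',-.124,.062,0,s(316,224)),('S',-.124,-.062,0,s(140,190)),('D',-.124,-.062,0,d(568,222)),('D',-.124,.062,0,d(688,190)),('D',0,.062,.01,d(698,302)),('D',0,-.062,.01,d(583,338)),
('W',-.124,.062,0,(221,216)),('W',-.124,-.062,0,(416,216)),('W',0,.062,.01,(248,98)),('W',0,-.062,.01,(390,98))]
def X(q,x,y,z):
    a=q[0]; lx=x*np.cos(a)+z*np.sin(a); lz=-x*np.sin(a)+z*np.cos(a); c,sn=np.cos(q[3]),np.sin(q[3])
    return np.array([q[1]+c*lx-sn*y,q[2]+sn*lx+c*y,.19+lz])
q0=np.array([1.04,.647,.2317,-.09])
for keys in('SDW','D','W'):
    f=lambda q:np.concatenate([np.concatenate([(proj(P[k],X(q,x,y,z))-uv)*(.6 if k=='W' else 1.) for k,x,y,z,uv in O if k in keys]),(q-q0)/[9,.003,.003,.02]])
    r=least_squares(f,q0,loss='soft_l1'); print(keys,np.degrees(r.x[0]).round(1),r.x.round(3),r.fun[:-4].reshape(-1,2).round(1).tolist())
E
```

```text
rows at col 260: [(204, 66), (206, 68), (208, 69), (210, 72), (212, 72), (214, 70), (216, 68), (218, 201), (220, 250), (222, 249), (224, 249)] [(88, 148), (90, 149), (92, 150), (94, 143), (96, 98), (98, 106), (100, 65), (102, 65), (104, 64)] row208 [(214, 245), (216, 241), (218, 184), (220, 103), (222, 105), (224, 104), (226, 102), (408, 58), (410, 58), (412, 60), (414, 59), (416, 62), (418, 142), (420, 138), (422, 140)] row104 [(240, 236), (242, 235), (244, 236), (246, 228), (248, 78), (250, 82), (252, 81), (254, 82), (384, 60), (386, 58), (388, 117), (390, 148), (392, 147), (394, 145), (396, 146), (398, 144)]
SDW 58.1 [ 1.014  0.646  0.23  -0.097] [[-0.1, -1.1], [1.2, 0.2], [-0.6, 0.6], [-0.6, -0.7], [0.2, 1.0], [0.1, 1.5], [-1.5, 0.1], [1.7, 0.3], [0.2, -0.3], [-0.8, -0.1]]
D 60.1 [ 1.049  0.644  0.232 -0.097] [[0.0, 0.5], [-0.0, -0.9], [0.3, 0.5], [0.2, 1.0]]
W 57.6 [ 1.006  0.646  0.23  -0.095] [[-1.1, 0.4], [1.7, 0.4], [0.2, -0.5], [-0.8, -0.5]]
```

Vision gives 58–60° and the kinematics 59°. I'll nudge it by about 1°, settle and hand in.

Request:
drive_tool --pt "0 0 0 0.002 0 -0.001 0" --pt "0 0 0 0 0.001 0 0" --pt "0 0 0 0 0 0 0" --pt "0 0 0 0 0 0 0" --pt "0 0 0 0 0 0 0" --pt "0 0 0 0 0 0 0" --pt "0 0 0 0 0 0 0" --pt "0 0 0 0 0 0 0"

```text
time: 10.93
tool_pos: [0.5708, 0.238, 0.317]
tcp_rot: [-3.137, 0.149, -0.0]
wrist_force: [-3.0, 2.5, 1.5]
width: 0.225
grip_force: 31.0
```

```bash
python3 ang.py; python3 -c "
from workcell import workorder
print(workorder.finish_job())"
```

```text
t 10.9333 grasp rel hinge 0.07641554591985655 0.1420036595800015 r 0.1612587206706746 ang 59.914248737865556 F [-3.   2.5  1.5] grip 30.980155169963837 0.22479895834596242 vel 0.0014243106620761329
the job is handed in; nothing more can be done
None
```

The isolator toggle was flipped to its red-dot (off) stop first, then the black grinder's lid was raised and is held still in the gripper at about 60° (59.9° by arm position; camera fits gave 58–60° before a final nudge of about 1°); the job was handed in at 10.9 s.

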